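# Take the padlock off the case that holds the relay board

## Robot

A 6-joint arm with a two-finger parallel gripper is mounted at the origin on a cart in front of the work surface, level with it; the furniture and walls round the work are solid. World frame = base frame: x ahead of the robot, y to its left, z up, the work surface at z = 0. Lengths are in mm, angles in rad, forces in N, time in s.
With the tool pointing down it reaches from about 350 to 775 mm from the base axis. Payload 7.3 kg.
Tool frame: the origin (TCP) lies at the very end of the fingers, on their centre line; the grasp point (between the pads) lies 19 mm behind it; z points along the fingers, y is the line along which they close (so a half turn about z gives the same grasp; the last joint's range is limited). The gripper opens to 92 mm and grips with 3 to 60 N. Pads are 19 mm wide; open, the fingers measure 130 mm over their backs; the gripper's body (75 mm by 190 mm) begins 47 mm behind the grasp point.
Start: joints at [-1.443, 0.342, 1.524, -0, 1.275, -0.146], TCP at [141.978, -505.457, 226.741] pointing down, gripper open.
Joint ranges: [-2.53, 2.53], [-0.77, 2.02], [0.04, 2.7], [-1, 4.14], [0.28, 2.66], [-3.11, 3.11]. Speed limits (rad/s): [2.57, 2.57, 3.14, 3.14, 3.14, 3.14].

## Interface

Orientations are given as [roll, pitch, yaw] about the fixed x, y, z axes, in that order (R = Rz(yaw) Ry(pitch) Rx(roll)).
In Python, from plant import * gives the robot as it stands.
- The arm moves only by the tool arm_command, never from a script. Its arguments are lists of equal length, an entry for each row: "gripper": the finger opening in mm, from 0 to 91.8; "dp": the shift along the tool's x, y, z in units of 25 mm (1.0 is 25 mm), a list of three; "twist": the turn about the tool's z in units of 5 degrees (1.0 is 5 degrees). A call has exactly 5 rows; each row shifts and turns the commanded pose from where the row before left it, along the tool's axes as they then stand; what a row does not reach is not made up. A row lasts 1/8 s, in which the tool goes at most 62.5 mm and 10.7 degrees, less where a joint would pass 70% of its speed; a pose out of reach is approached as far as the arm can. A call is refused whole if a number of a shift passes 1 or a number of a turn 1, either way. A call with a gripper value outside its range is refused whole. The fingers move at their own pace and stop on an object; the grip force is fixed at half the most. Time passes only in rows, so rows that do not move let the fingers close, or fill a call up. It gives the time, the measured TCP pose, the force, the opening and the grip force at its end, in the units of the state.
- get_obs(): the state, without advancing time (a new reading comes with each control period).
- capture(name): name is "side" or "top"; returns the picture (480x640x3 uint8, red, green, blue); there is no depth.
- get_calibration(name): a dict with "mtx" (3x3 intrinsics, pixels), "position" and "attitude" of the camera in the world. Camera axes: x right, y down, z forward; pixel columns grow to the right and rows downward; lengths in mm; the calibration is good to about 2 mm. A picture is of the moment at which its call begins. get_calibration takes no time and is no camera call.
- close_job(): hands the job in; it is judged then, once.
The state is a dict: "time": time; "joint_positions": joint angles; "dq": joint speeds; "tau": joint torques, N m; "tool_pos": TCP position; "tcp_rot": TCP orientation; "contact_force": force on the tool from outside, world axes, zero at the start; "moment": the same for the moment, N m; "grip_width": finger opening in mm; "finger_force": force on a finger pad.
Only numpy, scipy, OpenCV 4.12 (cv2) and the standard library are available. Lean on these libraries where they do the work, as an engineer would, in place of code of your own. Each camera call takes 0.05 s, during which the arm holds its last target. There are 200 camera calls.

## Task

Two clear-lidded board cases are each shut by a dial padlock that lies in a dock in front of the case: the brass lock opens with the white pointer three clicks clockwise past the lock's red mark, the blue one with the pointer two clicks anticlockwise past its red mark. Look which case holds the large brown relay board, turn that lock's dial to its notch, pull its shackle all the way out so that the short leg leaves the staple of the hasp, and lift the open lock out of its dock. Finish with the open lock held up in the gripper, level with its dial upward and still, at least 10 cm above its dock and touching nothing else; leave the other lock, both lids, the solder spool and the screwdriver alone.

Things in the scene. Friction and masses are not known exactly. Their poses are not given: they have to be found in the camera images.
- case_a: fixed grey case, clear hinged lid, carries the brass lock. Origin on the bench under the centre of its tray, 110 (x) x 160 (y) mm, z up; lid top at 48 mm, hasp strap to 50 mm. A board whose origin is within 60 mm of this (from above) lies in it. A black dock stands before the tray's -x side (tray front x = -55 mm, 30 mm clear of the shackle)
- case_a_dock (a point): centre of the dock's floor, 30 mm above the bench, where the lock's underside rests, at (-105, -35) mm in the case's frame, same axes; rim 8 mm high, 1.5 mm play round the lock. From here a steel staple (20 mm wide, 5 thick, top 57.5 mm above the bench) stands at x +14, y +35 to +40 mm round the shackle's short leg
- brass_lock: loose brass padlock, about 0.3 kg, flat in its dock, dial up: body 54 (x) x 52 (y) x 26 mm, origin under its centre, z up, shackle along +y. Opens with the dial at 3 clicks clockwise past the red mark (1.571). The dock's rim stops it turning or following the shackle; the staple holds it down until the shackle is out, then it lifts straight up
- brass_lock_dial (a joint): dial angle, rad: 0 with the white pointer at the red mark (along the lock's -x), growing clockwise seen from above. Endless; a click notch every 0.5236 (30 deg), it snaps in from half a click away and takes 0.07 N m to leave. Opening notch: 3 clicks clockwise past the red mark (1.571), within 0.1
- brass_lock_grip (a point): on the dial's axis at mid height of its round fluted grip: 25 mm across, from 10 mm below this point (where the dial's flat skirt, 37 mm across, begins) to 10 mm above it; 70 mm above the bench when docked
- brass_lock_pointer (a point): outer part of the white pointer on the dial's skirt, 16 mm from the dial's axis
- brass_lock_shackle (a joint): travel of the shackle along the lock's +y, m: 0 shut, 0.032 fully out (stop). About 2 N of friction with the dial on its opening notch; blocked after 1 mm otherwise. Stays where it is left
- brass_lock_bow (a point): midway between the shackle's two straight legs, 20 mm short of the bow's outer end, at bar height (43 mm above the bench when docked); moves with the shackle. Steel bar 7 mm thick, 35 mm over both legs along the lock's x; legs straight for 9 mm towards the bow and 17 mm towards the staple; only the bench below. Grasp across both legs here
- case_b: fixed grey case, clear hinged lid, carries the blue lock. Origin on the bench under the centre of its tray, 110 (x) x 160 (y) mm, z up; lid top at 48 mm, hasp strap to 50 mm. A board whose origin is within 60 mm of this (from above) lies in it. A black dock stands before the tray's -x side (tray front x = -55 mm, 30 mm clear of the shackle)
- case_b_dock (a point): centre of the dock's floor, 30 mm above the bench, where the lock's underside rests, at (-105, -35) mm in the case's frame, same axes; rim 8 mm high, 1.5 mm play round the lock. From here a steel staple (20 mm wide, 5 thick, top 57.5 mm above the bench) stands at x +14, y +35 to +40 mm round the shackle's short leg
- blue_lock: loose blue padlock, about 0.3 kg, flat in its dock, dial up: body 54 (x) x 52 (y) x 26 mm, origin under its centre, z up, shackle along +y. Opens with the dial at 2 clicks anticlockwise past the red mark (-1.047). The dock's rim stops it turning or following the shackle; the staple holds it down until the shackle is out, then it lifts straight up
- blue_lock_dial (a joint): dial angle, rad: 0 with the white pointer at the red mark (along the lock's -x), growing clockwise seen from above. Endless; a click notch every 0.5236 (30 deg), it snaps in from half a click away and takes 0.07 N m to leave. Opening notch: 2 clicks anticlockwise past the red mark (-1.047), within 0.1
- blue_lock_grip (a point): on the dial's axis at mid height of its round fluted grip: 25 mm across, from 10 mm below this point (where the dial's flat skirt, 37 mm across, begins) to 10 mm above it; 70 mm above the bench when docked
- blue_lock_pointer (a point): outer part of the white pointer on the dial's skirt, 16 mm from the dial's axis
- blue_lock_shackle (a joint): travel of the shackle along the lock's +y, m: 0 shut, 0.032 fully out (stop). About 2 N of friction with the dial on its opening notch; blocked after 1 mm otherwise. Stays where it is left
- blue_lock_bow (a point): midway between the shackle's two straight legs, 20 mm short of the bow's outer end, at bar height (43 mm above the bench when docked); moves with the shackle. Steel bar 7 mm thick, 35 mm over both legs along the lock's x; legs straight for 9 mm towards the bow and 17 mm towards the staple; only the bench below. Grasp across both legs here
- relay_board: large brown circuit board with relays and heat sinks, 60 x 90 x 29 mm, lying in one of the two cases under the clear lid; origin under its centre. The case it lies in is the one to unlock
- small_board: small green circuit board with blue capacitors, 45 x 60 x 24 mm, lying in the other case; origin under its centre
- case_a_lid (a joint): angle of that case's clear lid, rad: 0 shut, grows as it is lifted; leave it shut
- case_b_lid (a joint): angle of that case's clear lid, rad: 0 shut, grows as it is lifted; leave it shut
- spool: loose spool of solder wire with a yellow label, 86 x 59 x 46 mm, origin under its centre; leave it
- red_driver: loose screwdriver with a red handle, 160 mm, lying on the bench, origin under its centre; leave it
Not all that is in view belongs to the job. Leave any orange or purple look-alike of the brass_lock alone.

How it is judged (in metres and radians):
On the way, in this order (a step that is already met when the one before it is completed fails the run):
1. the dial of the lock on the relay board's case stands on its opening notch (within a third of a click), the shackle still shut (((horizontal distance between relay_board and case_a below 0.06 m and (value of joint brass_lock_dial between 1.4008 and 1.7408 rad or value of joint brass_lock_dial between 7.684 and 8.024 rad or value of joint brass_lock_dial between -4.8824 and -4.5424 rad) and value of joint brass_lock_shackle below 0.006 m) or (horizontal distance between relay_board and case_b below 0.06 m and (value of joint blue_lock_dial between -1.2172 and -0.8772 rad or value of joint blue_lock_dial between 5.066 and 5.406 rad or value of joint blue_lock_dial between -7.5004 and -7.1604 rad) and value of joint blue_lock_shackle below 0.006 m))), for 0.2 s.
2. that lock's shackle is pulled out (27 of its 32 mm) while the lock still lies in its dock (((horizontal distance between relay_board and case_a below 0.06 m and value of joint brass_lock_shackle above 0.027 m and distance between brass_lock and case_a_dock below 0.015 m) or (horizontal distance between relay_board and case_b below 0.06 m and value of joint blue_lock_shackle above 0.027 m and distance between blue_lock and case_b_dock below 0.015 m))), for 0.1 s.
At the end, for the whole second after the job is handed in: the lock of the relay board's case is held by the gripper (over 1 N), at least 95 mm above its dock, dial up (tilt under 0.5 rad), still (0.03 m/s), touching neither case, its shackle out over 25 mm; the other lock lies within 12 mm of its place in its dock; both lids shut (under 0.05 rad) (((horizontal distance between relay_board and case_a below 0.06 m and value of joint brass_lock_shackle above 0.025 m and z of brass_lock in the frame of case_a_dock above 0.095 m and contact force between brass_lock and the fingers above 1 N and contact force between brass_lock and case_a below 0.05 N and contact force between brass_lock and case_b below 0.05 N and linear speed of brass_lock below 0.03 m/s and angle between brass_lock's own z axis and vertical below 0.5 rad and distance between blue_lock and case_b_dock below 0.012 m) or (horizontal distance between relay_board and case_b below 0.06 m and value of joint blue_lock_shackle above 0.025 m and z of blue_lock in the frame of case_b_dock above 0.095 m and contact force between blue_lock and the fingers above 1 N and contact force between blue_lock and case_b below 0.05 N and contact force between blue_lock and case_a below 0.05 N and linear speed of blue_lock below 0.03 m/s and angle between blue_lock's own z axis and vertical below 0.5 rad and distance between brass_lock and case_a_dock below 0.012 m)) and value of joint each of case_a_lid, case_b_lid below 0.05 rad); the arm keeps its last pose, push and grip.
It fails at once if the lock of the other case is moved from its dock by more than 15 mm or its dial turned by a click ((horizontal distance between relay_board and case_a below 0.06 m and (distance of blue_lock from where it was at the start of the episode above 0.015 m or distance of blue_lock_pointer from where it was at the start of the episode above 0.006 m)) or (horizontal distance between relay_board and case_b below 0.06 m and (distance of brass_lock from where it was at the start of the episode above 0.015 m or distance of brass_lock_pointer from where it was at the start of the episode above 0.006 m))).
It fails at once if a lid is lifted by more than 0.1 rad (value of joint any of case_a_lid, case_b_lid above 0.1 rad).
It fails at once if the solder spool or the red screwdriver is pushed by more than 3 cm (distance of any of spool, red_driver from where it was at the start of the episode above 0.03 m).
It also fails if it takes over 61 s, if anything falls off the work surface, if the arm or the gripper's body presses on something with over 40 N, if the wrist force passes 120 N, or if a joint passes its speed limit or range.

## Working session

There is one attempt and no reset: what is moved stays moved. The work goes in short steps, Python scripts to look and compute and a tool call to move; the robot and the scene stay as the last step left them, time stands still between calls to the robot, and variables do not carry over. Pictures are saved under pics/ and viewed, at most 10 in all, crops included, and the job is handed in when it is done.

Besides the shell and the picture viewer there is one more tool, called after "Call:" as name([rows], argument=value, ...), one row to a line, values as JSON. arm_command: Moves the arm, as the interface text tells. Its arguments: {"type":"object","properties":{"gripper":{"type":"array"},"dp":{"type":"array"},"twist":{"type":"array"}},"required":["gripper","dp","twist"]}

```bash
mkdir -p pics
python3 - <<'E'
from plant import *
import cv2
for n in("top","side"):
    cv2.imwrite(f"pics/{n}0.png",capture(n)[:,:,::-1]); print(get_calibration(n))
o=get_obs();print(o)
E
```

```text
{'mtx': array([[621.28086919,   0.        , 321.76075451],
       [  0.        , 621.28086919, 229.12988073],
       [  0.        ,   0.        ,   1.        ]]), 'position': array([ 549.38164482,   17.49776533, 1450.91526753]), 'attitude': array([-3.09668994,  0.00562224, -1.54800363])}
{'mtx': array([[532.28427057,   0.        , 321.95107025],
       [  0.        , 532.28427057, 241.81635933],
       [  0.        ,   0.        ,   1.        ]]), 'position': array([  481.90175096, -1388.31568248,   724.15548194]), 'attitude': array([-2.0101472 , -0.02538842, -0.08026109])}
{'time': 0.1, 'joint_positions': array([-1.44299611e+00,  3.42639078e-01,  1.52490106e+00, -7.15687625e-06,
        1.27543897e+00, -1.46011901e-01]), 'dq': array([-0.00153042, -0.00096251, -0.00352918, -0.00043161,  0.00043569,
       -0.00061754]), 'tau': array([ 2.01763192e-03, -4.32003057e+01, -2.44694871e+01,  7.19369994e-02,
        5.26248186e-02, -5.41845395e-05]), 'tool_pos': array([ 141.92791439, -505.07106026,  226.12885759]), 'tcp_rot': array([-3.14021996e+00, -1.94949006e-04,  2.73814067e-01]), 'contact_force': array([-0.48923863, -0.86697626,  0.51346759]), 'moment': array([-0.0316683 ,  0.01011271,  0.0205087 ]), 'finger_force': 0.0, 'grip_width': 91.60193425536008}
```

View pics/top0.png

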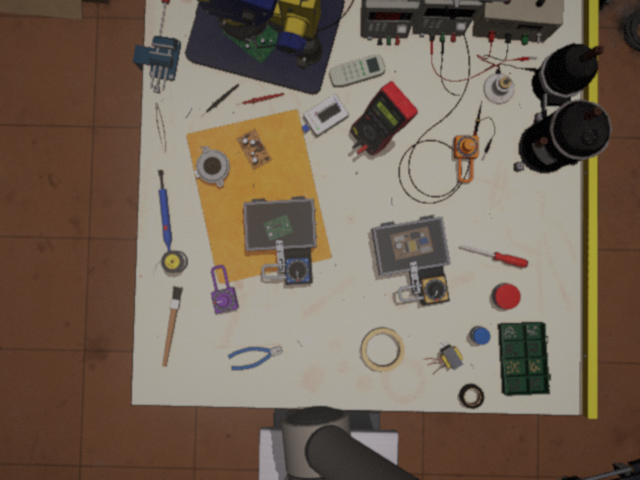

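View pics/side0.png

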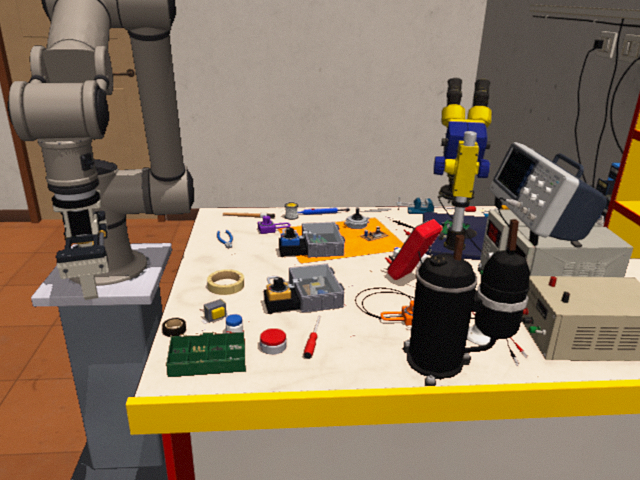

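The top view shows a brown board in the right case (410,244) and a green one in the left case (279,226). Candidates for the brass lock are brass/black (434,289), blue (296,270), orange look-alike (466,150) and purple look-alike (224,297). I choose (434,289) and will check it in a crop.

```bash
cat > h.py <<'E'
import numpy as np,cv2
from plant import *
from scipy.spatial.transform import Rotation as Rn
def cam(n):
    c=get_calibration(n);return c["mtx"],np.array(c["position"]),Rn.from_euler("xyz",c["attitude"]).as_matrix()
def ray(n,u,v,z):
    K,p,R=cam(n);d=R@np.linalg.inv(K)@[u,v,1];return p+d*(z-p[2])/d[2]
def proj(n,P):
    K,p,R=cam(n);q=K@R.T@(np.array(P)-p);return q[:2]/q[2]
E
python3 - <<'E'
from h import *
im=cv2.imread("pics/top0.png")
c=im[210:312,364:464]
cv2.imwrite("pics/crop1.png",cv2.resize(c,None,fx=5.8,fy=5.8,interpolation=cv2.INTER_CUBIC))
# check sanity: lock and tape
print(ray("top",434,289,70),ray("top",410,244,20),ray("side",281,282,80))
E
```

```text
[ 484.2367681  -224.69050817   70.        ] [ 583.80944012 -176.78376992   20.        ] [ 489.46283332 -250.38630665   80.        ]
```

View pics/crop1.png

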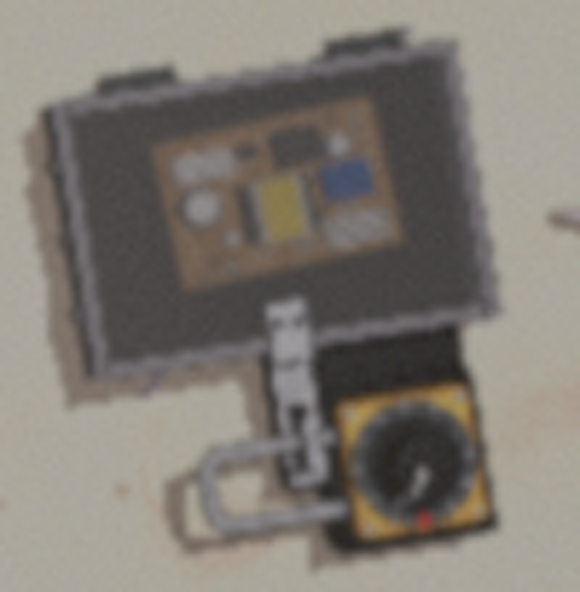

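The crop confirms the brown relay board under the lid and the brass lock with a shut shackle. Its red mark is at crop (425,521), and the pointer at about (402,503) is roughly one click clockwise. Next I measure the pose.

Run:
```python
from h import *
im=cv2.imread("pics/top0.png")
hsv=cv2.cvtColor(im,cv2.COLOR_BGR2HSV)
x0,y0,x1,y1=418,270,452,306
m=np.zeros(im.shape[:2],bool);m[y0:y1,x0:x1]=True
yl=m&(hsv[...,0]>10)&(hsv[...,0]<32)&(hsv[...,1]>110)&(hsv[...,2]>90)
v,u=np.nonzero(yl);print(len(u))
P=np.array([ray("top",a,b,56)[:2] for a,b in zip(u,v)])
r=cv2.minAreaRect(P.astype(np.float32));print("rect",r, cv2.boxPoints(r))
# shade crop with predicted outlines
def pose(g,yaw):
    R=Rn.from_euler("z",yaw).as_matrix();return lambda p:np.array([g[0],g[1],0])+R@np.array(p,float)
yaw=np.deg2rad(r[2]); yaw=(yaw+np.pi/4)%(np.pi/2)-np.pi/4
T=pose(r[0],yaw);print("yaw",yaw)
S=8
def draw(n,src,x0,y0,w,h,out,S):
    c=cv2.resize(src[y0:y0+h,x0:x0+w],None,fx=S,fy=S,interpolation=cv2.INTER_CUBIC)
    def pl(pts,col):
        q=np.array([(proj(n,T(p))-[x0,y0]+.5)*S-.5 for p in pts]).round().astype(int);cv2.polylines(c,[q],False,col,1)
    t=np.linspace(0,2*np.pi,40)
    pl([(27*a,26*b,56) for a,b in((1,1),(1,-1),(-1,-1),(-1,1),(1,1))],(0,255,0))
    pl([(12.5*np.cos(a),12.5*np.sin(a),80) for a in t],(255,255,0))
    pl([(18.5*np.cos(a),18.5*np.sin(a),60) for a in t],(0,255,255))
    pl([(105+55*a,35+80*b,48) for a,b in((1,1),(1,-1),(-1,-1),(-1,1),(1,1))],(255,0,255))
    for k in range(-1,4):
        a=np.pi-k*np.pi/6; pl([(16*np.cos(a),16*np.sin(a),60),(22*np.cos(a),22*np.sin(a),60)],(0,0,255))
    cv2.imwrite(out,c);return c
a=draw("top",im,364,212,94,96,"pics/ov_t.png",6)
b=draw("side",cv2.imread("pics/side0.png"),255,255,95,96,"pics/ov_s.png",6)
a=cv2.resize(a,(400,408));
cv2.imwrite("pics/ov.png",np.hstack([cv2.resize(draw("top",im,412,264,44,50,"pics/x.png",9),(396,450)),cv2.resize(b,(396,450))]))
```

```text
117
rect ((483.3707580566406, -228.7281036376953), (54.8828125, 51.171749114990234), 9.890887260437012) [[ 451.94226 -208.2362 ]
 [ 460.73218 -258.64737]
 [ 514.79926 -249.22   ]
 [ 506.00934 -198.80884]]
yaw 0.17262854863818777
```

View pics/ov.png

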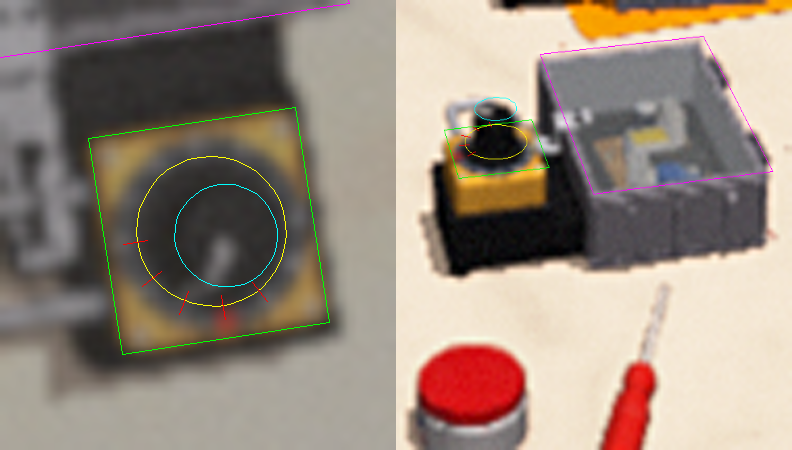

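Pose is lock centre (483.4, -228.7), yaw 0.173 rad. The fitted rectangle is 54.9 x 51.2 mm against 54 x 52, so it agrees. The white on the grip's top runs 1 click clockwise of the red mark, so the dial needs +60°. Reaching over it now.

Call:
arm_command([
  [0.8,-0.35,0],
  [0.8,-0.35,0],
  [0.8,-0.35,0],
  [0.8,-0.35,0],
  [0.8,-0.35,0],
], gripper=[91,91,91,91,91], twist=[0,0,0,0,0])

```text
time: 0.72
tool_pos: [227.6, -434.7, 226.6]
tcp_rot: [-3.141, -0.0, 0.274]
contact_force: [0.0, 0.4, -0.4]
grip_width: 91.1
finger_force: 0.0
```

Call:
arm_command([
  [0.8,-0.35,0],
  [0.8,-0.35,0],
  [0.8,-0.35,0],
  [0.8,-0.35,0],
  [0.8,-0.35,0],
], gripper=[91,91,91,91,91], twist=[0,0,0,0,0])

```text
time: 1.35
tool_pos: [311.8, -365.4, 226.6]
tcp_rot: [-3.141, -0.0, 0.274]
contact_force: [-0.9, -0.7, -0.7]
grip_width: 91.3
finger_force: 0.0
```

Call:
arm_command([
  [0.8,-0.35,0.4],
  [0.8,-0.35,0.4],
  [0.8,-0.35,0.4],
  [0.8,-0.35,0.4],
  [0.8,-0.35,0.4],
], gripper=[60,60,60,60,60], twist=[0,0,0,0,0])

```text
time: 1.98
tool_pos: [396.0, -296.2, 176.3]
tcp_rot: [-3.141, -0.0, 0.274]
contact_force: [0.2, 0.2, -0.4]
grip_width: 60.2
finger_force: 0.0
```

Call:
arm_command([
  [0.8,-0.35,0.4],
  [0.8,-0.35,0.4],
  [0.8,-0.35,0.4],
  [0.8,-0.35,0.4],
  [0,0,0],
], gripper=[60,60,60,60,60], twist=[0,0,0,0,0])

```text
time: 2.6
tool_pos: [463.1, -240.4, 135.9]
tcp_rot: [-3.14, 0.001, 0.276]
contact_force: [-0.2, -0.0, -0.4]
grip_width: 59.5
finger_force: 0.0
```

Call:
arm_command([
  [0.91,-0.23,0],
  [0,0,1],
  [0,0,1],
  [0,0,0.9],
  [0,0,0],
], gripper=[60,60,60,60,60], twist=[0,0,0,0,0])

```text
time: 3.22
tool_pos: [481.9, -230.4, 63.3]
tcp_rot: [-3.139, 0.002, 0.274]
contact_force: [0.5, 0.5, -0.1]
grip_width: 60.1
finger_force: 0.0
```

Call:
arm_command([
  [0,0,0],
  [0,0,0],
  [0,0,0],
  [0,0,0],
  [0,0,0],
], gripper=[20,20,20,20,20], twist=[0,0,0,0,0])

```text
time: 3.85
tool_pos: [483.3, -231.0, 64.6]
tcp_rot: [3.141, -0.0, 0.274]
contact_force: [0.3, 0.2, 3.3]
grip_width: 24.0
finger_force: 30.0
```

Call:
arm_command([
  [0,0,0],
  [0,0,0],
  [0,0,0],
  [0,0,0],
  [0,0,0],
], gripper=[20,20,20,20,20], twist=[1,1,1,1,1])

```text
time: 4.47
tool_pos: [483.4, -230.9, 64.6]
tcp_rot: [3.142, -0.0, -0.165]
contact_force: [0.5, 1.2, 4.0]
grip_width: 24.2
finger_force: 30.0
```

Call:
arm_command([
  [0,0,0],
  [0,0,0],
  [0,0,0],
  [0,0,0],
  [0,0,0],
], gripper=[20,20,20,20,20], twist=[1,1,1,1,1])

```text
time: 5.1
tool_pos: [483.5, -230.9, 64.6]
tcp_rot: [-3.141, -0.001, -0.602]
contact_force: [-0.7, 1.4, 4.1]
grip_width: 24.2
finger_force: 30.0
```

Call:
arm_command([
  [0,0,0],
  [0,0,0],
  [0,0,0],
  [0,0,0],
  [0,0,0],
], gripper=[20,20,20,20,20], twist=[1,1,0,0,0])

```text
time: 5.72
tool_pos: [483.5, -231.0, 64.6]
tcp_rot: [-3.141, -0.001, -0.772]
contact_force: [-0.6, 2.1, 5.2]
grip_width: 24.2
finger_force: 30.0
```

Call:
arm_command([
  [0,0,0],
  [0,0,0],
  [0,0,0],
  [0,0,-1],
  [0,0,-1],
], gripper=[60,60,60,60,60], twist=[0,0,0,0,0])

```text
time: 6.35
tool_pos: [482.9, -230.9, 114.4]
tcp_rot: [3.141, 0.001, -0.773]
contact_force: [-0.5, -0.4, 1.5]
grip_width: 59.5
finger_force: 0.0
```

Call:
arm_command([
  [-0.62,-0.45,-0.8],
  [-0.62,-0.45,-0.8],
  [-0.62,-0.45,-0.8],
  [0,0,0],
  [0,0,0],
], gripper=[60,60,60,60,60], twist=[0,0,0,1,1])

```text
time: 6.98
tool_pos: [473.6, -174.1, 174.5]
tcp_rot: [-3.141, -0.001, -0.95]
contact_force: [-0.4, -0.5, -0.3]
grip_width: 59.8
finger_force: 0.0
```

Call:
arm_command([
  [0,0,0],
  [0,0,0],
  [0,0,0],
  [0,0,0],
  [0,0,0],
], gripper=[46,46,46,46,46], twist=[1,1,1,1,1])

```text
time: 7.6
tool_pos: [473.4, -174.3, 174.0]
tcp_rot: [3.141, 0.0, -1.387]
contact_force: [0.1, -0.7, -0.4]
grip_width: 45.8
finger_force: 0.0
```

Run:
```python
from h import *
Ri=Rn.from_euler("z",-.173).as_matrix()
for u,v in((398.4,294.1),):
    p=ray("top",u,v,46);print("bow end lock frame",Ri@(p-[483,-229.5,0]))
a=capture("top");b=capture("side");cv2.imwrite("pics/top1.png",a[:,:,::-1]);cv2.imwrite("pics/side1.png",b[:,:,::-1])
A=cv2.resize(a[260:315,385:460],None,fx=7,fy=7,interpolation=cv2.INTER_CUBIC)
B=cv2.resize(b[262:317,250:300],None,fx=5.25/.75,fy=7,interpolation=cv2.INTER_CUBIC)[:385,:270]
cv2.imwrite("pics/c2.png",np.hstack([A,B])[:,:,::-1]);o=get_obs();print(o["tool_pos"],o["tcp_rot"])
```

```text
bow end lock frame [ 0.86404074 81.55291766 46.        ]
[ 473.40496583 -174.33966109  174.01542579] [ 3.14123051e+00  1.13002685e-04 -1.38471949e+00]
```

View pics/c2.png

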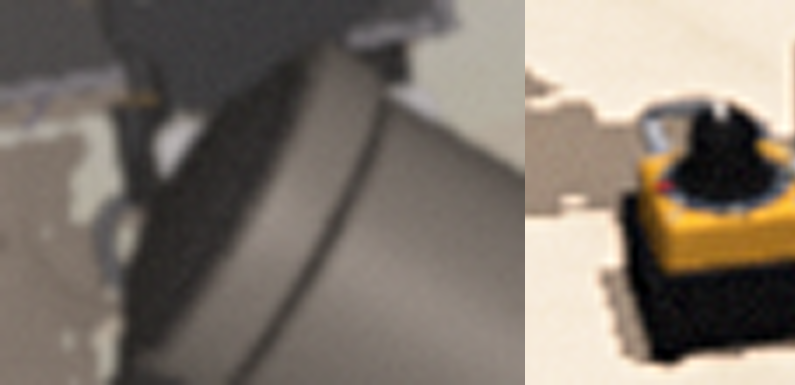

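The top view is blocked by the arm. The side crop shows the pointer tip at the far (+y) edge of the grip (718,110), a quarter turn clockwise from the red mark (665,187), which is the opening notch. Going down on the shackle.

Call:
arm_command([
  [-0.15,0,1],
  [0,0,1],
  [0,0,1],
  [0,0,1],
  [0,0,0],
], gripper=[46,46,46,46,46], twist=[0.15,0,0,0,0])

```text
time: 8.32
tool_pos: [471.6, -170.1, 72.7]
tcp_rot: [3.138, 0.002, -1.396]
contact_force: [0.2, 1.0, 0.5]
grip_width: 45.8
finger_force: 0.0
```

Call:
arm_command([
  [0,0,0.5],
  [0,0,0.5],
  [0,0,0.5],
  [0,0,0.45],
  [0,0,0],
], gripper=[46,46,46,46,46], twist=[0,0,0,0,0])

```text
time: 8.95
tool_pos: [472.3, -170.4, 24.5]
tcp_rot: [3.14, 0.001, -1.397]
contact_force: [-0.0, 0.6, 0.3]
grip_width: 46.5
finger_force: 0.0
```

Call:
arm_command([
  [0,0,0],
  [0,0,0],
  [0,0,0],
  [0,0,0],
  [0,0,0],
], gripper=[30,30,30,30,30], twist=[0,0,0,0,0])

```text
time: 9.57
tool_pos: [473.0, -170.7, 25.7]
tcp_rot: [-3.141, -0.0, -1.397]
contact_force: [0.4, 1.0, 1.0]
grip_width: 33.7
finger_force: 30.0
```

Call:
arm_command([
  [-0.2,0,0],
  [-0.2,0,0],
  [-0.2,0,0],
  [-0.2,0,0],
  [0,0,0],
], gripper=[30,30,30,30,30], twist=[0,0,0,0,0])

```text
time: 10.2
tool_pos: [469.3, -150.1, 25.5]
tcp_rot: [3.141, 0.001, -1.397]
contact_force: [1.7, 2.0, 0.5]
grip_width: 33.6
finger_force: 30.0
```

Call:
arm_command([
  [-0.2,0,0],
  [-0.2,0,0],
  [-0.1,0,0],
  [0,0,0],
  [0,0,0],
], gripper=[30,30,30,30,30], twist=[0,0,0,0,0])

```text
time: 10.82
tool_pos: [467.1, -138.2, 25.4]
tcp_rot: [3.141, 0.001, -1.397]
contact_force: [1.4, 1.8, 0.3]
grip_width: 33.8
finger_force: 30.1
```

Call:
arm_command([
  [-0.08,0,0],
  [-0.06,0,0],
  [0,0,0],
  [0,0,0],
  [0,0,0],
], gripper=[30,30,30,30,30], twist=[0,0,0,0,0])

```text
time: 11.45
tool_pos: [467.0, -136.8, 25.6]
tcp_rot: [-3.141, -0.003, -1.397]
contact_force: [-0.6, -8.1, -0.4]
grip_width: 33.8
finger_force: 30.1
```

Run:
```python
from h import *
a=capture("top");b=capture("side")
A=cv2.resize(a[255:315,385:460],None,fx=6.4,fy=6.4,interpolation=cv2.INTER_CUBIC)
B=cv2.resize(b[255:315,250:300],None,fx=6.4,fy=6.4,interpolation=cv2.INTER_CUBIC)
cv2.imwrite("pics/c3.png",np.hstack([A,B])[:,:,::-1]);print(get_obs()["contact_force"])
```

```text
[ 0.38974495 -8.21678453 -0.2253506 ]
```

View pics/c3.png

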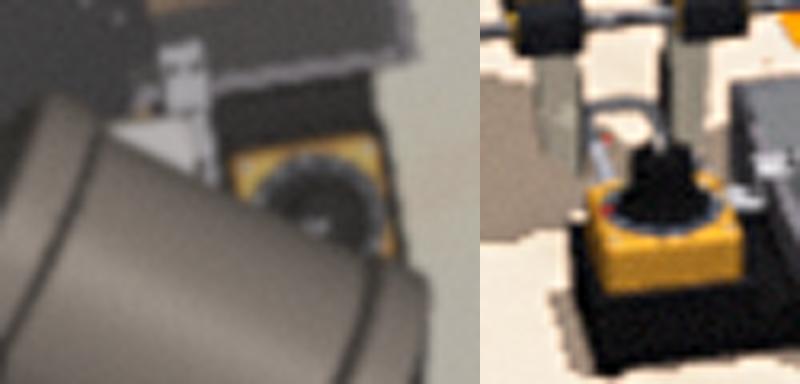

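The 8 N reaction is the shackle's end stop, and the side crop shows the shackle out with the lock still seated in its dock. Next I release, rise, regrip the dial and lift.

Call:
arm_command([
  [0,0,0],
  [0,0,0],
  [0,0,-0.6],
  [0,0,-1],
  [0,0,-1],
], gripper=[46,46,46,46,46], twist=[0,0,0,0,0])

```text
time: 12.18
tool_pos: [466.6, -135.0, 92.0]
tcp_rot: [-3.141, -0.0, -1.397]
contact_force: [0.9, -0.7, 0.3]
grip_width: 46.1
finger_force: 0.0
```

Call:
arm_command([
  [0,0,-1],
  [0.94,0,0],
  [0.94,0,0],
  [0.94,0,0],
  [0.94,0,0],
], gripper=[60,60,60,60,60], twist=[0,0,0,0,0])

```text
time: 12.8
tool_pos: [482.9, -229.3, 115.2]
tcp_rot: [3.141, 0.0, -1.398]
contact_force: [0.0, 0.4, -0.4]
grip_width: 59.8
finger_force: 0.0
```

Call:
arm_command([
  [0,0,0],
  [0,0,0],
  [0,0,0],
  [0,0,0],
  [0,0,0],
], gripper=[60,60,60,60,60], twist=[0,0,0,0,0])

```text
time: 13.42
tool_pos: [482.9, -227.4, 115.6]
tcp_rot: [-3.142, -0.0, -1.397]
contact_force: [-0.5, 0.4, -0.6]
grip_width: 60.2
finger_force: 0.0
```

Call:
arm_command([
  [0.06,0,0.7],
  [0,0,0.7],
  [0,0,0.7],
  [0,0,0],
  [0,0,0],
], gripper=[60,60,60,60,60], twist=[0,0,0,0,0])

```text
time: 14.05
tool_pos: [483.5, -229.4, 63.6]
tcp_rot: [-3.141, -0.001, -1.397]
contact_force: [-0.4, 0.4, 0.6]
grip_width: 60.1
finger_force: 0.0
```

Call:
arm_command([
  [0,0,0],
  [0,0,0],
  [0,0,0],
  [0,0,0],
  [0,0,0],
], gripper=[20,20,20,20,20], twist=[0,0,0,0,0])

```text
time: 14.68
tool_pos: [483.2, -229.4, 63.1]
tcp_rot: [-3.141, -0.0, -1.397]
contact_force: [0.7, -0.2, 1.0]
grip_width: 24.5
finger_force: 30.0
```

Call:
arm_command([
  [0,0,-0.2],
  [0,0,-0.3],
  [0,0,-0.4],
  [0,0,-0.4],
  [0,0,0],
], gripper=[20,20,20,20,20], twist=[0,0,0,0,0])

```text
time: 15.3
tool_pos: [483.7, -229.6, 96.6]
tcp_rot: [-3.14, -0.002, -1.397]
contact_force: [-0.8, -0.5, -3.4]
grip_width: 23.9
finger_force: 30.0
```

Lifted with about 3 N of weight on the tool, so the lock is free. Raising further.

Call:
arm_command([
  [0,0,-0.6],
  [0,0,-0.7],
  [0,0,-0.7],
  [0,0,-0.7],
  [0,0,-0.7],
], gripper=[20,20,20,20,20], twist=[0,0,0,0,0])

```text
time: 15.92
tool_pos: [483.0, -229.2, 181.7]
tcp_rot: [-3.141, -0.0, -1.397]
contact_force: [0.3, 0.0, -3.3]
grip_width: 24.1
finger_force: 30.0
```

Call:
arm_command([
  [0,0,-0.4],
  [0,0,-0.2],
  [0,0,0],
  [0,0,0],
  [0,0,0],
], gripper=[20,20,20,20,20], twist=[0,0,0,0,0])

```text
time: 16.55
tool_pos: [482.9, -229.2, 194.9]
tcp_rot: [3.141, 0.001, -1.397]
contact_force: [-0.4, -0.4, -2.5]
grip_width: 24.1
finger_force: 30.0
```

Call:
arm_command([
  [0,0,0],
  [0,0,0],
  [0,0,0],
  [0,0,0],
  [0,0,0],
], gripper=[20,20,20,20,20], twist=[0,0,0,0,0])

```text
time: 17.18
tool_pos: [483.1, -229.3, 195.5]
tcp_rot: [-3.142, -0.0, -1.397]
contact_force: [0.2, 0.5, -2.9]
grip_width: 24.0
finger_force: 30.0
```

Run:
```python
from h import *
b=capture("side")
cv2.imwrite("pics/c4.png",cv2.resize(b[160:320,220:380],None,fx=3.5,fy=3.5)[:,:,::-1])
```

```text
(no output)
```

View pics/c4.png

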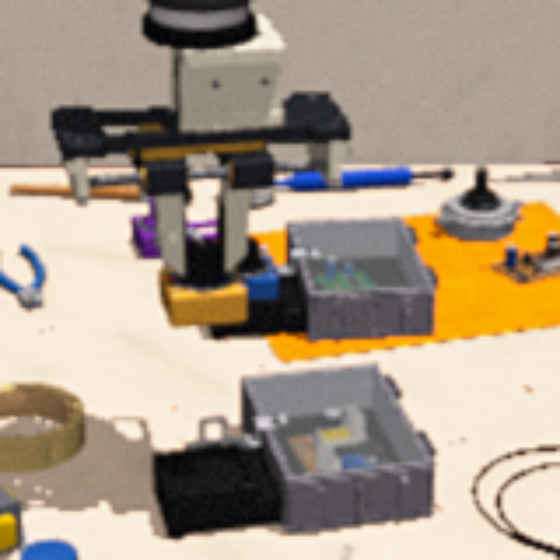

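The brass lock hangs level in the gripper at (205,300), about 13 cm above its empty dock at (215,480). Both lids are shut and the blue lock is in place behind it.

```bash
python3 -c "
from plant import *
print(close_job())"
```

```text
the job is handed in; nothing more can be done
None
```

The brass lock, on the case holding the relay board, is open and held level about 13 cm above its dock, and the job was handed in at about 17 s of the 61 s allowed; no verdict came back.

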